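# Jog the model eco-house's solar panel with its joystick

## Robot

A 6-joint arm with a two-finger parallel gripper is mounted at the origin on the work surface. World frame = base frame: x ahead of the robot, y to its left, z up, the work surface at z = 0. Lengths are in m, angles in rad, forces in N, time in s.
With the tool pointing down it reaches from about 0.25 to 0.725 m from the base axis. Payload 4 kg.
Tool frame: the origin (TCP) lies between the finger pads; the fingertips stand arm.tip_reach ahead of it and the grasp point (between the pads) lies 8 mm behind it (arm.tip_reach is the distance from the TCP to the fingertips, in m); y points along the fingers, z is the direction in which the jaws open and shut, and the axes are right-handed (so a half turn about y gives the same grasp; the last joint's range is limited). The gripper opens to 85 mm and grips with 20 to 120 N. Pads are 22 mm wide; open, the fingers measure 114 mm over their backs; the gripper's body (76 mm by 85 mm) begins 54 mm behind the grasp point. The pads swing forward as they close: fully open they stand 13 mm farther back than shut.
Start: joints at [-1.328, 0.241, 0.005, 1.335, 0, 1.571], TCP at [0.12, -0.485, 0.242] pointing down, gripper open.
Joint ranges: [-2.72, 2.72], [-1.05, 1.87], [-1.09, 1.28], [-1.99, 2.15], [-1.42, 1.44], [-3.14, 3.14]. Speed limits (rad/s): [2.79, 2.79, 3.14, 3.14, 3.14, 3.14].

## Interface

Orientations are given as a unit quaternion [w, x, y, z].
In Python, from station import arm, effector, vision, hand_in, models, sensors gives the robot as it stands. Calls block until the motion is done:
- arm.move_ptp(position, orientation): joint-space move of the TCP to a pose.
- arm.move_linear(position, rot=None, max_speed=0.15, stop_force=None): straight line of the TCP; rot=None keeps the orientation; max_speed is the mean speed in m/s. With stop_force (N) it stops when the force on the tool has changed by that much, and returns True; else False.
- arm.move_joints(angles): joint-space move.
- effector.gripper_to(opening, newtons=None): finger opening in m; newtons is the grip in N (None keeps the last); returns when the fingers have stopped.
- arm.pause(seconds).
- arm.ik(position, orientation): joint angles nearest the present ones, or None.
- vision.read_camera(name): name is "scene" or "side" or "wrist"; returns (picture, depth): 480x640x3 uint8, red, green, blue; 480x640 float32, m along the optical axis (not along the pixel's ray), 0 where there is no reading.
- vision.camera_params(name): a dict with "camera_matrix" (3x3 intrinsics, pixels), "R" (3x3) and "t" (3): a world point X has camera coordinates R X + t. Camera axes: x right, y down, z forward; pixel columns grow to the right and rows downward; lengths in m; the calibration is good to about 2 mm. The wrist camera is an equidistant fisheye: a pixel r from the principal point sees the ray r / f radians off the axis. A picture is of the moment at which its call begins: read the wrist's pose just before it. camera_params takes no time and is no camera call; for the wrist camera it gives the pose at the moment of the call.
A pose or a line that the arm cannot do raises arm.MotionError and nothing moves.
- hand_in(): hands the job in, once; it reports no verdict.
Trained networks look in the newest picture that a camera, given by its name, has taken for a name from the list of things; names that differ only in an ending like _2 or _b are one class to them, and where a whole thing is asked for, a point or a joint stands for the part that bears it (a point fixed in the world has none). Each returns a list of dicts, best first, with "p" (0 to 1); they miss things now and then, are a little off and sometimes report something else, mostly with a low value. They report only what shows in the picture. A call takes as long as a camera call. They do not tell look-alikes from the thing itself.
- models.boxes_of(name, camera): "at" ([column, row] in pixels, amid what is visible of it).
- models.trace(name, camera): "mask" (480x640 bool, what is visible of it) and "at" ([column, row] in pixels, amid what is visible of it).
Readings, each from a call of its own:
- sensors.current_clock(): time.
- sensors.current_joint_positions(): joint angles.
- sensors.current_joint_velocities(): joint speeds.
- sensors.current_joint_torque(): joint torques, N m.
- sensors.current_tcp_pos(): TCP position.
- sensors.current_eef_rot(): TCP orientation.
- sensors.current_contact_force(): force on the tool from outside, world axes, zero at the start.
- sensors.current_wrist_torque(): the same for the moment, N m.
- sensors.current_opening(): finger opening in m.
Only numpy, scipy, OpenCV 4.12 (cv2) and the standard library are available. Lean on these libraries where they do the work, as an engineer would, in place of code of your own. Each camera call takes 0.05 s, during which the arm holds its last target.

## Task

Test the solar panel of the model house: take the control box with the taller, ball-topped joystick, tilt that stick well over (at least 15 degrees) towards the end of its box that carries the two batteries, hold it there for at least two seconds, then let go so that it springs back upright. Do not tilt it the other way, and leave the short, flat-topped joystick of the other box alone.

Things in the scene. Friction and masses are not known exactly. Their poses are not given: they have to be found in the camera images.
- ball_box: Grey control box, 170 x 100 x 50 mm (x, y, z), fixed, any yaw; its joystick ends in a ball. Origin: centre of its underside, straight below the stick's pivot. Own +x runs along its length to the battery end (two bare batteries across the box at x = 40 to 76 mm, up to 71 mm above the table); at the other end a flat circuit board. A twin box with a short disc-topped stick stands elsewhere.
- ball (a point): Centre of the hard black ball, 30 mm in diameter, on the taller joystick. With the stick upright it is 130 mm above the table; the pivot is 80 mm below it, at the box's top face and centre; a steel rod 10 mm thick joins them.
- ball_stick (a joint): Tilt of the ball-topped stick, rad: 0 upright, positive towards the battery end (box +x), negative towards the circuit board; stops at +-0.42. It tilts only along the box's length. A spring of 0.7 N m per rad (about 4 N at the ball at the stop) recentres it when released. The solar panel on the model house tilts with it.
- disc_stick (a joint): Tilt of the other box's stick, rad, 0 upright: a short stick with a flat disc on top, 38 mm in diameter and 100 mm above the table. To be left alone.
Things that resemble listed ones, but are neither listed nor needed, are in the scene too. What is shaped like the ball_box but green is not meant. Leave any blue look-alike of the part that bears disc_stick alone.

How it is judged:
By the outcome, as a careful person would: the job done as asked, in the order asked, and still so for the second after the job is handed in, with the robot touching nothing.
It also fails if it takes over 32 s, if anything falls off the work surface, if the arm or the gripper's body presses on something with over 40 N, if the wrist force passes 120 N, or if a joint passes its speed limit or range.

## Working session

There is one attempt and no reset: what is moved stays moved. The work goes in short steps, each a Python script; the robot and the scene stay as the last script left them, time stands still between calls to the robot, and variables do not carry over. Pictures are saved under pics/ and viewed, and the job is handed in when it is done.

```bash
mkdir -p pics; ls; python3 - <<'E'
from station import arm, effector, vision, hand_in, models, sensors
import cv2,numpy as np
for c in ["scene","side"]:
    p,d=vision.read_camera(c); cv2.imwrite(f"pics/{c}0.png",p[:,:,::-1]); np.savez(f"{c}0.npz",p=p,d=d)
    for n in ["ball_box","ball","disc_stick"]:
        print(c,n,[(np.round(r["at"]),round(r["p"],2)) for r in models.boxes_of(n,c)][:5])
print(arm.tip_reach,sensors.current_clock(),sensors.current_eef_rot())
E
```

```text
pics
scene ball_box [(array([387., 354.]), 0.81), (array([429., 248.]), 0.65)]
scene ball [(array([393., 332.]), 0.88), (array([436., 225.]), 0.67)]
scene disc_stick [(array([197., 257.]), 0.68), (array([243., 158.]), 0.65)]
side ball_box [(array([349., 187.]), 0.76), (array([245., 206.]), 0.6)]
side ball [(array([241., 177.]), 0.88), (array([348., 155.]), 0.59)]
side disc_stick [(array([289., 353.]), 0.59)]
0.011 0.4 [ 0.08561575 -0.08564345  0.70200616 -0.70179946]
```

View pics/scene0.png

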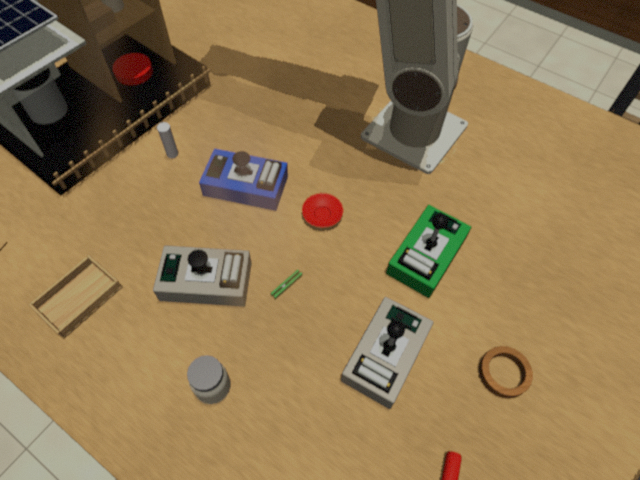

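View pics/side0.png

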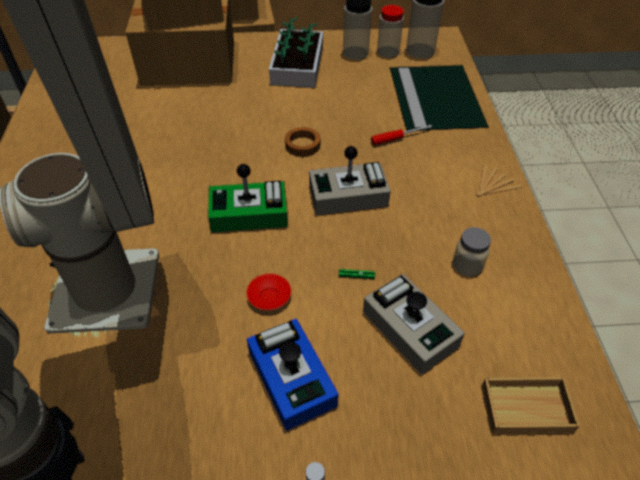

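The grey ball-stick box is at scene (387,354) with its ball at (396,331). Its batteries are at (377,373) and its board at (404,318). In the side view the box is at (349,187) with the ball at (350,153). The green and blue boxes are decoys. Next I measure the box.

```bash
cat > h.py <<'E'
import numpy as np,cv2
from station import arm, effector, vision, hand_in, models, sensors
def cloud(c,d,m):
    P=vision.camera_params(c);K=P["camera_matrix"];v,u=np.nonzero(m&(d>0));z=d[v,u]
    X=np.c_[(u-K[0,2])/K[0,0]*z,(v-K[1,2])/K[1,1]*z,z]
    return (X-P["t"])@np.array(P["R"])
def px(c,X):
    P=vision.camera_params(c);q=P["camera_matrix"]@(np.array(P["R"])@X+P["t"]);return q[:2]/q[2]
E
python3 - <<'E'
from h import *
top={}
for c,bb in [("scene",(387,354)),("side",(349,187))]:
    d=np.load(f"{c}0.npz")["d"]
    for n in ["ball_box","ball"]:
        r=[r for r in models.trace(n,c) if np.hypot(*(np.array(r["at"])-bb))<45]
        if not r: print(c,n,"none");continue
        m=r[0]["mask"]; X=cloud(c,d,m)
        print(c,n,m.sum(),r[0]["at"],r[0]["p"])
        if n=="ball":
            b=X[X[:,2]>.117]; print(len(b))
            if len(b)>5:
                from scipy.optimize import least_squares
                s=least_squares(lambda p:np.linalg.norm(b-p,axis=1)-.015,b.mean(0)-[0,0,.01],loss="soft_l1",f_scale=.002);print("ballc",s.x,b.mean(0))
        else:
            t=X[(X[:,2]>.043)&(X[:,2]<.054)]
            (cx,cy),wh,a=cv2.minAreaRect((X[(X[:,2]>.04)&(X[:,2]<.078)][:,:2]*1000).astype(np.float32)); print("rect",cx,cy,wh,a)
            bt=X[(X[:,2]>.06)&(X[:,2]<.074)];print("z>60",np.median(bt,0),"top",t.mean(0))
E
```

```text
scene ball_box 5529 [388.8, 353.9] 0.62
rect 514.8248901367188 237.12437438964844 (170.4874725341797, 99.8469467163086) 5.787951946258545
z>60 [0.57072166 0.24197585 0.06689997] top [0.51317185 0.23836818 0.04978704]
scene ball 415 [391.9, 331.4] 0.93
263
ballc [0.51381207 0.23717815 0.12910429] [0.51808687 0.23810551 0.13843131]
side ball_box 3534 [348.6, 187.2] 0.72
rect 512.9168701171875 237.66293334960938 (171.24156188964844, 105.47476959228516) 5.438467979431152
z>60 [0.56548629 0.23408562 0.06731272] top [0.50229511 0.22431514 0.05094235]
side ball 311 [350.8, 157.5] 0.55
150
ballc [0.51264616 0.23903206 0.13158019] [0.51174494 0.23194102 0.13809756]
```

```bash
python3 - <<'E'
from h import *
from scipy.spatial.transform import Rotation as R
for X in [(0,0,0),(.12,-.485,.242),(.5,0,0),(.3,.3,0),(.5138,.2378,.13)]:
    print(X,px("scene",np.array(X)),px("side",np.array(X)))
print(sensors.current_tcp_pos(), R.from_quat(np.roll(sensors.current_eef_rot(),-1)).as_matrix().round(2))
# tall things in the arm's sweep
d=np.load("scene0.npz")["d"];X=cloud("scene",d,d>0);r=np.hypot(X[:,0],X[:,1])
a=np.degrees(np.arctan2(X[:,1],X[:,0]))
for lo in range(-100,50,10):
    s=(a>=lo)&(a<lo+10)&(r>.25)&(r<.72); print(lo,s.sum(),X[s,2].max() if s.any() else None)
yaw=np.radians(5.5); 
for sg in (1,-1):
    z=sg*np.array([-np.sin(yaw),np.cos(yaw),0]);y=np.array([0,0,-1.]);M=np.c_[np.cross(y,z),y,z]
    q=np.roll(R.from_matrix(M).as_quat(),1)
    print(q,arm.ik([.5138-.055*np.cos(yaw),.2378-.055*np.sin(yaw),.22],q))
E
```

```text
(0, 0, 0) [414.0494637  131.03862309] [105.92351031 290.47704528]
(0.12, -0.485, 0.242) [213.30694095 -10.98739651] [ 78.49069022 501.66878113]
(0.5, 0, 0) [287.89807754 281.48478589] [353.23271049 277.63584557]
(0.3, 0.3, 0) [469.19841738 288.30274396] [256.2764637  182.21269882]
(0.5138, 0.2378, 0.13) [395.90506959 328.7911061 ] [350.82011223 153.18017522]
[ 0.12021831 -0.48535015  0.24232996] [[-0.97  0.    0.24]
 [-0.24 -0.   -0.97]
 [-0.   -1.    0.  ]]
-100 3437 0.0067821507865385225
-90 3676 0.007294015999064912
-80 4067 0.22795192704362735
-70 7454 0.23730822823995995
-60 7061 0.31882158836379837
-50 5897 0.09419718169444181
-40 5857 0.10235015659590917
-30 7923 0.10232351770712803
-20 7612 0.10241647607901169
-10 9662 0.07337038427695698
0 9769 0.08599347813182617
10 10376 0.06483554506850456
20 11379 0.14681521858519395
30 11076 0.14624609060836963
40 10689 0.06037841260470964
[-0.70629247  0.70629247  0.03392566 -0.03392566] [ 4.68865340e-01  2.80003729e-01 -1.08262415e-03  1.28970997e+00
  0.00000000e+00  3.72872231e-01]
[ 0.03392566 -0.03392566  0.70629247 -0.70629247] [ 4.68865340e-01  2.80003729e-01 -1.08262415e-03  1.28970997e+00
  0.00000000e+00 -2.76872042e+00]
```

```bash
python3 - <<'E'
from h import *
for c in ("scene","side"):
    d=np.load(c+"0.npz")["d"];X=cloud(c,d,d>0);r=np.hypot(X[:,0],X[:,1]);a=np.degrees(np.arctan2(X[:,1],X[:,0]))
    for lo in range(-100,-40,10):
        s=(a>=lo)&(a<lo+10)
        print(c,lo,[(round(q,2),round(float(X[s&(r>=q)&(r<q+.1),2].max(initial=0)),3)) for q in np.arange(.2,1,.1)])
E
```

```text
scene -100 [(np.float64(0.2), 0.005), (np.float64(0.3), 0.007), (np.float64(0.4), 0.006), (np.float64(0.5), 0.007), (np.float64(0.6), 0.007), (np.float64(0.7), 0.007), (np.float64(0.8), 0.005), (np.float64(0.9), 0.0)]
scene -90 [(np.float64(0.2), 0.006), (np.float64(0.3), 0.006), (np.float64(0.4), 0.006), (np.float64(0.5), 0.007), (np.float64(0.6), 0.006), (np.float64(0.7), 0.007), (np.float64(0.8), 0.007), (np.float64(0.9), 0.0)]
scene -80 [(np.float64(0.2), 0.006), (np.float64(0.3), 0.007), (np.float64(0.4), 0.007), (np.float64(0.5), 0.069), (np.float64(0.6), 0.228), (np.float64(0.7), 0.204), (np.float64(0.8), 0.068), (np.float64(0.9), 0.0)]
scene -70 [(np.float64(0.2), 0.005), (np.float64(0.3), 0.005), (np.float64(0.4), 0.005), (np.float64(0.5), 0.073), (np.float64(0.6), 0.236), (np.float64(0.7), 0.285), (np.float64(0.8), 0.262), (np.float64(0.9), 0.004)]
scene -60 [(np.float64(0.2), 0.005), (np.float64(0.3), 0.006), (np.float64(0.4), 0.006), (np.float64(0.5), 0.072), (np.float64(0.6), 0.319), (np.float64(0.7), 0.316), (np.float64(0.8), 0.315), (np.float64(0.9), 0.109)]
scene -50 
[... 758 characters left out ...]
np.float64(0.7), 0.0), (np.float64(0.8), 0.0), (np.float64(0.9), 0.0)]
side -70 [(np.float64(0.2), 0.007), (np.float64(0.3), 0.007), (np.float64(0.4), 0.007), (np.float64(0.5), 0.0), (np.float64(0.6), 0.0), (np.float64(0.7), 0.0), (np.float64(0.8), 0.0), (np.float64(0.9), 0.0)]
side -60 [(np.float64(0.2), 0.006), (np.float64(0.3), 0.008), (np.float64(0.4), 0.006), (np.float64(0.5), 0.004), (np.float64(0.6), 0.0), (np.float64(0.7), 0.0), (np.float64(0.8), 0.0), (np.float64(0.9), 0.0)]
side -50 [(np.float64(0.2), 0.008), (np.float64(0.3), 0.007), (np.float64(0.4), 0.056), (np.float64(0.5), 0.095), (np.float64(0.6), 0.004), (np.float64(0.7), 0.0), (np.float64(0.8), 0.0), (np.float64(0.9), 0.0)]
```

```bash
cat >> h.py <<'E'
yaw=np.radians(5.5);ex=np.array([np.cos(yaw),np.sin(yaw),0]);C=np.array([.5135,.2378,0])
q=np.array([-0.70629247,0.70629247,0.03392566,-0.03392566])
def at(x,z): return C+ex*x+[0,0,z]
def st(): print("t",sensors.current_clock(),"tcp",np.round(sensors.current_tcp_pos(),4),"F",np.round(sensors.current_contact_force(),2))
E
python3 - <<'E'
from h import *
st()
effector.gripper_to(0.0,30); st()
arm.move_linear([.095,-.38,.3],max_speed=.25); st()
arm.move_ptp(at(-.065,.22),q); st()
print(arm.tip_reach, sensors.current_opening())
arm.move_linear(at(-.055,.118),max_speed=.15,stop_force=8); st()
for c in ["scene","side"]:
    p,d=vision.read_camera(c); cv2.imwrite(f"pics/{c}1.png",p[:,:,::-1]); np.savez(f"{c}1.npz",p=p,d=d)
E
python3 -c "
import cv2,numpy as np
a=cv2.imread('pics/scene1.png')[220:420,270:520];b=cv2.imread('pics/side1.png')[80:280,240:490]
cv2.imwrite('pics/c1.png',cv2.resize(np.vstack([a,b]),None,fx=1.5,fy=1.5))"
```

```text
t 0.6 tcp [ 0.1202 -0.4854  0.2423] F [0.94 0.11 0.07]
t 1.3667 tcp [ 0.1202 -0.4853  0.2423] F [ 0.18  0.28 -0.26]
t 2.0083 tcp [ 0.0952 -0.3807  0.3   ] F [-0.19 -0.45  0.18]
t 4.525 tcp [0.4492 0.2308 0.2201] F [ 0.46 -0.22 -0.26]
0.011 0.00010292142117193443
t 5.3583 tcp [0.4594 0.2326 0.1188] F [ 0.08  0.   -0.79]
```

View pics/c1.png

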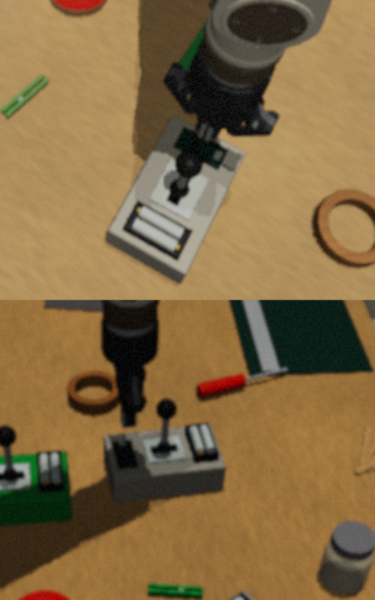

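The closed fingers sit behind the ball on the board side and are clear of it. The ball is at crop (190,163) and the fingertips at (207,135). Now I push.

```bash
python3 - <<'E'
from h import *
for x in (-.022,-.01,.003):
    print(arm.move_linear(at(x,.118),max_speed=.06,stop_force=12)); st()
for c in ["scene","side"]:
    p,d=vision.read_camera(c); cv2.imwrite(f"pics/{c}2.png",p[:,:,::-1])
    for r in models.trace("ball",c):
        X=cloud(c,d,r["mask"]);b=X[X[:,2]>.112]
        if len(b)<20: continue
        from scipy.optimize import least_squares
        s=least_squares(lambda p:np.linalg.norm(b-p,axis=1)-.015,b.mean(0)-[0,0,.01],loss="soft_l1",f_scale=.002);k=s.x-C
        print(c,np.round(r["at"]),len(b),s.x.round(4),"box x",(k@ex).round(4),"tilt",np.degrees(np.arctan2(k@ex,k[2]-.05)).round(1))
st()
E
python3 -c "
import cv2,numpy as np
a=cv2.imread('pics/scene2.png')[220:420,270:520];b=cv2.imread('pics/side2.png')[80:280,240:490]
cv2.imwrite('pics/c2.png',cv2.resize(np.vstack([a,b]),None,fx=1.5,fy=1.5))"
```

```text
False
t 6.1583 tcp [0.4914 0.2356 0.1177] F [0.52 0.09 0.44]
False
t 6.5083 tcp [0.5035 0.2367 0.1179] F [-1.72 -0.34  0.36]
False
t 6.875 tcp [0.5161 0.238  0.1175] F [-3.72 -0.06 -0.14]
scene [388. 344.] 282 [0.5414 0.2399 0.1242] box x 0.028 tilt 20.7
side [244. 173.] 170 [0.2831 0.1952 0.1317] box x -0.2334 tilt -70.7
side [358. 161.] 112 [0.5403 0.242  0.1274] box x 0.0271 tilt 19.3
t 7.075 tcp [0.5158 0.2379 0.1176] F [-3.59  0.4  -2.32]
```

View pics/c2.png

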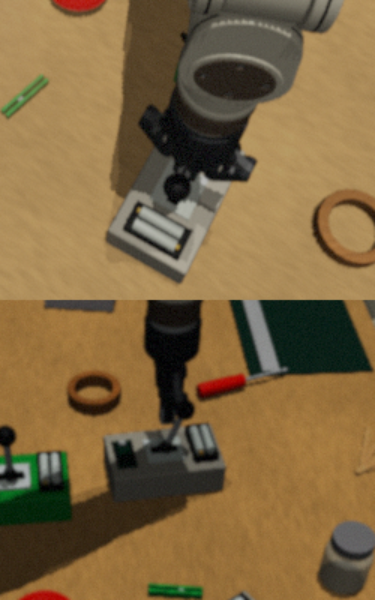

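The stick is tilted about 20° towards the batteries, and the ball is at crop (177,188). I hold it there, then back off along the same line and lift.

```bash
python3 - <<'E'
from h import *
arm.pause(3.2); st()
p,d=vision.read_camera("scene")
print([np.round(r["at"]) for r in models.boxes_of("ball","scene")])
arm.move_linear(at(-.055,.118),max_speed=.1); st()
arm.move_linear(at(-.075,.24),max_speed=.2); arm.pause(.5); st()
for c in ["scene","side"]:
    p,d=vision.read_camera(c); cv2.imwrite(f"pics/{c}3.png",p[:,:,::-1])
    for r in models.trace("ball",c):
        X=cloud(c,d,r["mask"]);b=X[X[:,2]>.115]
        if len(b)<20: continue
        from scipy.optimize import least_squares
        s=least_squares(lambda p:np.linalg.norm(b-p,axis=1)-.015,b.mean(0)-[0,0,.01],loss="soft_l1",f_scale=.002);k=s.x-C
        print(c,np.round(r["at"]),s.x.round(4),"box x",(k@ex).round(4),"tilt",np.degrees(np.arctan2(k@ex,k[2]-.05)).round(1))
E
python3 -c "
import cv2,numpy as np
a=cv2.imread('pics/scene3.png');b=cv2.imread('pics/side3.png')
cv2.imwrite('pics/c3.png',cv2.resize(np.hstack([a,b]),(800,300)))"
```

```text
t 10.275 tcp [0.5165 0.2381 0.118 ] F [-3.77 -0.72 -2.05]
[array([387., 342.])]
t 11.1083 tcp [0.4602 0.2332 0.1189] F [-0.36  0.36 -0.6 ]
t 12.375 tcp [0.4388 0.2306 0.2397] F [ 0.92  0.21 -0.24]
scene [393. 330.] [0.5139 0.2372 0.1291] box x 0.0003 tilt 0.2
side [350. 156.] [0.5128 0.2396 0.1319] box x -0.0005 tilt -0.3
side [246. 174.] [0.2833 0.196  0.1317] box x -0.2331 tilt -70.7
```

View pics/c3.png

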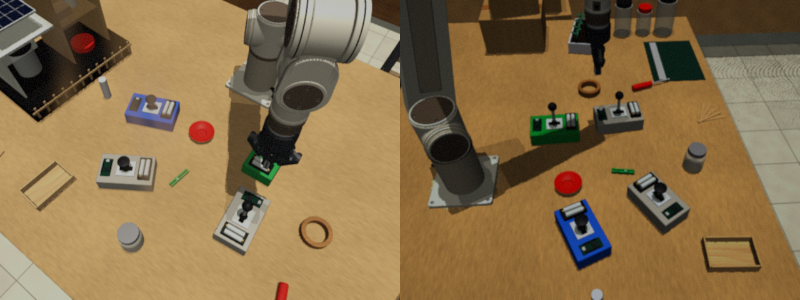

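The stick is upright again, the gripper is clear, and nothing else has moved.

```bash
python3 -c "
from station import hand_in
print(hand_in())"
```

```text
the job is handed in; nothing more can be done
None
```

I tilted the ball-topped stick of the grey box about 20° towards its battery end, held it there for about 3.4 s, then backed off so it sprang upright. The job is handed in.

- **Tilt:** I pushed the ball with the closed fingers from the circuit-board side. The scene camera put the tilt at 20.7° and the side camera at 19.3°. The contact force was about 3.7 N, roughly what the spring should give at that angle.
- **Hold:** at the end of the hold the arm position and force were unchanged.
- **Release:** I backed off along the same line at 0.1 m/s. Afterwards the two cameras read +0.2° and −0.3°, which is upright within their accuracy. I did not measure the stick during the return itself, so any brief swing past upright would not have been seen.
- **Rest of the scene:** the other box's disc stick and the green and blue look-alikes were not touched and look unchanged. I did not check that the solar panel moved with the stick.
- **Time:** the clock read about 12.4 s just before my last camera checks, against the 32 s limit. The gripper was lifted clear.

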